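# Set the toppled wargame scenery the right way up by pushing

### The job

Two pieces of scenery on the gaming table are not standing as they should: one container stands on its end, and one tracked carrier lies on its side. Push each over gently with the fingertips, roughly where it is, so that the container lies on its floor (roof up) and the carrier stands on its tracks. Do not grip, lift or carry anything, leave all the other models and the can undisturbed, and finish clear of everything.

Things in the scene. Friction and masses are not known exactly. Their poses are not given: they have to be found in the camera images.
- container: Dark red model shipping container, closed box 157 mm long (x, to the end with double doors), 64 wide (y), 68 high (z, out of the roof), 0.14 to 0.28 kg; origin at its centre. At the start it stands on end, doors up, z level, floor facing away from the robot within 35 degrees, roof towards it. Right way up, z points up and the centre is 34 mm above the table. Friction on the mat 0.45 to 0.65.
- container_roof (a point): Centre of the container's roof, 34 mm from its centre along z. The roof is closed, with shallow swages; the opposite face, the floor, shows pale cross members over dark boards. A level push high on the roof (say 130 mm above the table) tips it about its lower floor-side edge; it falls by itself once leaning some 25 degrees.
- carrier: Olive model tracked carrier, boxy, flat-sided, 135 mm long (x, to the sloped nose), 73 wide (y, to its left), 55 from track bottoms to roof (z, out of the roof), 0.22 to 0.45 kg, friction 0.45 to 0.65; origin midway, 27 mm below the roof. At the start it lies on its flat right side, 73 mm tall, z level in any direction. On its tracks, z points up and the origin is 27 mm above the table. Dark tracks, weight low down near them.
- carrier_roof (a point): Middle of the carrier's flat roof, 27 mm from its centre along z. 31 mm ahead of it is a round cupola, 21 mm across, 6.5 proud; low vents at the edges 18 mm ahead. Push it near mid length, high up (60 mm above the table), letting the fingertip rise with the roof as it turns about its lower track edge (a dead level push may wedge). It falls onto its tracks by itself once leaning 35 degrees.
- container_side: Another container of the same kind and size, lying right way up at the right side; origin at its centre, 34 mm up. Bystander.
- trooper_a: Grey infantry figure, 48 mm high on a round black base 32 mm across, in the middle of the table between the two pieces; origin at the centre of the base's underside. Bystander.
- trooper_b: Same kind of figure, nearer the robot in the middle; origin at the centre of the base's underside. Bystander.
- trooper_c: Same kind of figure, at the near left; origin at the centre of the base's underside. Bystander.
- walker: Grey walking-machine figure, 77 mm high on a round black base 78 mm across, at the near right; origin at the centre of the base's underside. Bystander.
- can: Half-litre drink can, 66 mm across and 168 mm high, at the left; origin at the centre of its underside. Bystander.
Mind the look-alikes: they are no part of the job. What is shaped like the carrier but purple or yellow is not meant.

How it is judged:
By the outcome, as a careful person would: the job done as asked, in the order asked, and still so for the second after the job is handed in, with the robot touching nothing.
It also fails if it takes over 53 s, if anything falls off the work surface, if the arm or the gripper's body presses on something with over 40 N, if the wrist force passes 120 N, or if a joint passes its speed limit or range.

### The arm

A 6-joint arm with a two-finger parallel gripper is mounted at the origin on the work surface. World frame = base frame: x ahead of the robot, y to its left, z up, the work surface at z = 0. Lengths are in mm, angles in rad, forces in N, time in s.
With the tool pointing down it reaches from about 275 to 825 mm from the base axis. Payload 4.9 kg.
Tool frame: the origin (TCP) lies at the very end of the fingers, on their centre line; the grasp point (between the pads) lies 19 mm behind it; z points along the fingers, y is the direction in which the jaws open and shut (so a half turn about z gives the same grasp; the last joint's range is limited). The gripper opens to 85 mm and grips with 20 to 120 N. Pads are 22 mm wide; open, the fingers measure 114 mm over their backs; the gripper's body (76 mm by 85 mm) begins 54 mm behind the grasp point. The pads swing forward as they close: fully open they stand 13 mm farther back than shut.
Start: joints at [1.154, 0.326, -0.193, 1.052, 0, 1.437], TCP at [153.469, 528.172, 231.281] pointing down, gripper open.
Joint ranges: [-2.65, 2.65], [-0.97, 1.79], [-1.3, 1.35], [-1.93, 2.1], [-1.47, 1.37], [-3.14, 3.14]. Speed limits (rad/s): [2.57, 2.57, 3.14, 3.14, 3.14, 3.14].

### API

Orientations are given as [roll, pitch, yaw] about the fixed x, y, z axes, in that order (R = Rz(yaw) Ry(pitch) Rx(roll)).
In Python, from bench import bot, solve_ik, imaging gives the robot as it stands. Calls block until the motion is done:
- bot.move_ptp(position, orientation): joint-space move of the TCP to a pose.
- bot.movel(position, rot=None, max_speed=150, threshold=None): straight line of the TCP; rot=None keeps the orientation; max_speed is the mean speed in mm/s. With threshold (N) it stops when the force on the tool has changed by that much, and returns True; else False.
- bot.move_j(angles): joint-space move.
- bot.grip(opening, effort=None): opening from 0.0 (shut) to 1.0 (fully open); effort is the grip in N (None keeps the last); returns when the fingers have stopped.
- bot.dwell(seconds).
- solve_ik(position, orientation): joint angles nearest the present ones, or None.
- bot.get_state(): the state.
- imaging.capture(name): name is "scene" or "top" or "wrist"; returns the picture (420x560x3 uint8, blue, green, red); there is no depth.
- imaging.camera_model(name): a dict with "K" (3x3 intrinsics, pixels), "position" and "rotation" of the camera in the world. Camera axes: x right, y up, looking along -z (the intrinsics and any distortion apply to the point x, -y, -z); pixel columns grow to the right and rows downward; lengths in mm; the calibration is good to about 2 mm. A picture is of the moment at which its call begins: read the wrist's pose just before it. camera_model takes no time and is no camera call; for the wrist camera it gives the pose at the moment of the call.
A pose or a line that the arm cannot do raises bot.IKError and nothing moves.
- bot.sign_off(): hands the job in, once; it reports no verdict.
The state is a dict: "t": time; "qpos": joint angles; "joint_velocities": joint speeds; "effort": joint torques, N m; "tcp_pos": TCP position; "orientation": TCP orientation; "contact_force": force on the tool from outside, world axes, zero at the start; "wrist_torque": the same for the moment, N m; "opening": opening from 0.0 (shut) to 1.0 (fully open).
Only numpy, scipy, OpenCV 4.12 (cv2) and the standard library are available. Lean on these libraries where they do the work, as an engineer would, in place of code of your own. Each camera call takes 0.05 s, during which the arm holds its last target. There are 200 camera calls.

## Working session

There is one attempt and no reset: what is moved stays moved. The work goes in short steps, each a Python script; the robot and the scene stay as the last script left them, time stands still between calls to the robot, and variables do not carry over. Pictures are saved under pics/ and viewed, about 8 in all and at most 12, crops included, and the job is handed in when it is done.

```bash
mkdir -p pics; ls; python3 - <<'E'
from bench import bot, imaging
import cv2
for n in("top","scene"):
    cv2.imwrite(f"pics/{n}0.png",imaging.capture(n)); print(n,imaging.camera_model(n))
print(bot.get_state())
E
```

```text
pics
top {'K': array([[471.90312964,   0.        , 280.41689478],
       [  0.        , 471.90312964, 217.13619602],
       [  0.        ,   0.        ,   1.        ]]), 'position': array([ 246.51862307,  -17.28594939, 1743.61556298]), 'rotation': array([ 0.1544456 ,  0.00417786, -1.54673654])}
scene {'K': array([[503.189983  ,   0.        , 274.09431697],
       [  0.        , 503.189983  , 214.16418329],
       [  0.        ,   0.        ,   1.        ]]), 'position': array([1407.3320092 ,  255.90943824, 1134.99990482]), 'rotation': array([0.71683229, 0.00287349, 1.85387369])}
{'t': 0.1, 'qpos': array([ 1.15377813e+00,  3.26875025e-01, -1.93479233e-01,  1.05197135e+00,
        1.33352720e-05,  1.43659114e+00]), 'joint_velocities': array([ 0.00066899, -0.00168755,  0.00193443,  0.0013493 , -0.00027318,
        0.00077548]), 'effort': array([ 1.98591229e-04, -4.44238150e+01,  2.63038802e+01,  7.89052719e-03,
       -1.80993120e-04, -1.81346223e-06]), 'tcp_pos': array([153.26286628, 527.68743284, 230.57901919]), 'orientation': array([-3.14007891e+00, -2.17837262e-04,  2.85877947e+00]), 'contact_force': array([-0.12334012, -0.27863991, -0.56324194]), 'wrist_torque': array([ 0.00301962, -0.00898729,  0.03009994]), 'opening': 1.0011844583340133}
```

View pics/top0.png

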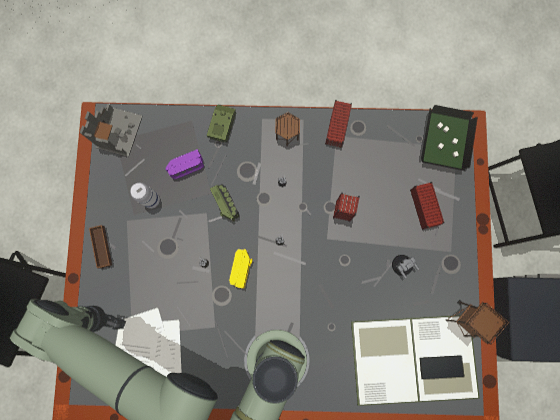

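View pics/scene0.png

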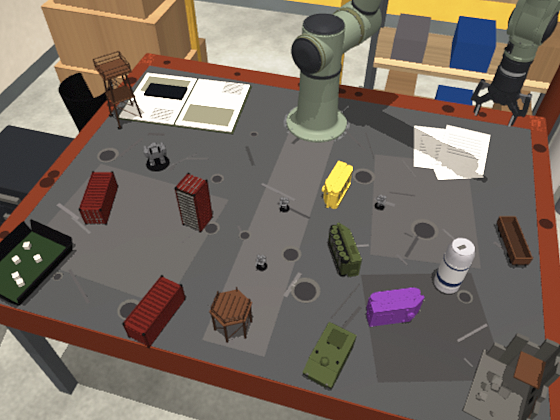

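Candidates:
- Container: (346,207) in the top view stands on end, so I choose it. (339,123) and (427,204) are lying down.
- Carrier: olive (224,202) is lying on its side, so I choose it. Olive (222,124) is a tank standing upright. Purple (185,164) and yellow (240,268) are excluded by colour.

I'll check both choices in one close crop.

```bash
python3 - <<'E'
import cv2, numpy as np
t=cv2.imread("pics/top0.png");s=cv2.imread("pics/scene0.png")
def c(im,x,y,w,h,W,H): return cv2.resize(im[y:y+h,x:x+w],(W,H),interpolation=cv2.INTER_CUBIC)
a=c(t,195,172,60,60,400,300*4//3)[:300]
rows=[np.hstack([c(t,200,172,53,40,400,300),c(t,320,180,53,40,400,300)]),np.hstack([c(s,300,205,93,70,400,300),c(s,150,165,93,70,400,300)])]
cv2.imwrite("pics/crop1.png",np.vstack(rows))
E
```

```text
(no output)
```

View pics/crop1.png

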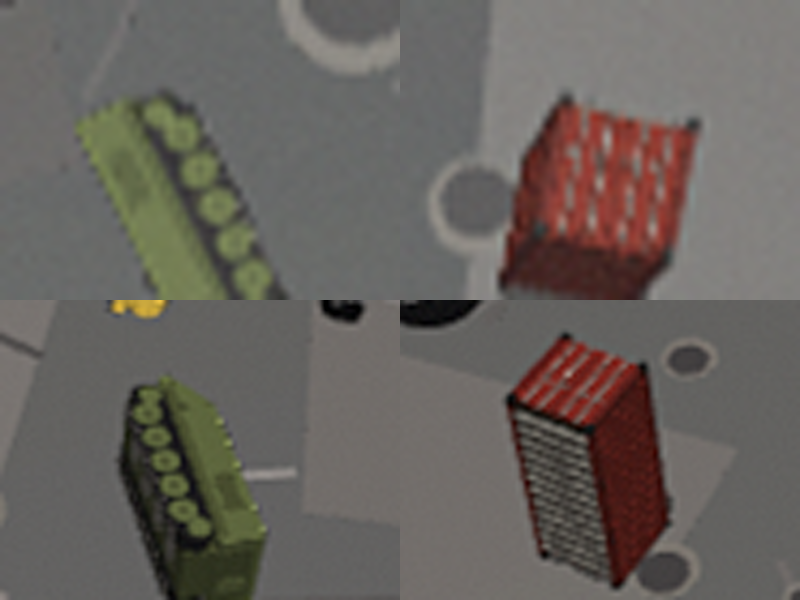

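The choices are confirmed. The container's slatted floor faces away from the robot and its roof faces the robot. The carrier's tracks face the table centre (right) and its roof faces left. Next I'll localise both.

```bash
cat > h.py <<'E'
import numpy as np, cv2
from scipy.spatial.transform import Rotation as R
from scipy.optimize import least_squares
from bench import bot, solve_ik, imaging
F=np.diag([1.,-1,-1])
def proj(m,P):
    c=(np.atleast_2d(P)-m["position"])@R.from_euler("xyz",m["rotation"]).as_matrix()@F
    return c[:,:2]/c[:,2:]*[m["K"][0,0],m["K"][1,1]]+m["K"][:2,2]
def at(m,uv,z):
    d=R.from_euler("xyz",m["rotation"]).as_matrix()@F@np.linalg.inv(m["K"])@[*uv,1]
    return m["position"]+d*(z-m["position"][2])/d[2]
E
python3 - <<'E'
from h import *
T=imaging.camera_model("top");S=imaging.camera_model("scene")
tc=[(341.7,192.5),(358.7,196),(355.1,213.9),(338.1,210.3)]
sc=[(188.4,173.5),(206.1,180.9),(193.8,194.9),(175.6,187.9)]
for p in tc: print("top",at(T,p,157).round(1))
for p in sc: print("sc",at(S,p,157).round(1))
for p in [(200.3,231.1),(182.8,224.1),(211.9,216.4)]: print("scbottom",at(S,p,0).round(1))
print("trooper a",at(T,(282,183),10),"b",at(T,(280,242),10), "carrier",at(T,(224,202),73),"can",at(S,(447,287),0),"yellow",at(T,(240,268),30))
t=cv2.imread("pics/top0.png");s=cv2.imread("pics/scene0.png")
a=cv2.resize(t[175:230,200:255],(400,400),interpolation=cv2.INTER_CUBIC)
b=cv2.resize(s[215:285,315:385],(400,400),interpolation=cv2.INTER_CUBIC)
cv2.imwrite("pics/crop2.png",np.hstack([a,b]))
E
```

```text
top [ 583.7 -212.7  157. ]
top [ 572.8 -270.9  157. ]
top [ 510.4 -258.6  157. ]
top [ 521.5 -200.7  157. ]
sc [ 511.8 -255.2  157. ]
sc [ 525.3 -197.4  157. ]
sc [ 583.6 -209.8  157. ]
sc [ 573. -267.  157.]
scbottom [ 580.6 -211.5    0. ]
scbottom [ 570.1 -270.9    0. ]
scbottom [ 518.3 -199.2    0. ]
trooper a [646.17597511  -6.37811984  10.        ] b [423.36292919  -4.24749472  10.        ] carrier [556.7820825  200.47326371  73.        ] can [577.60111563 489.02045832   0.        ] yellow [323.56608378 137.90842974  30.        ]
```

View pics/crop2.png

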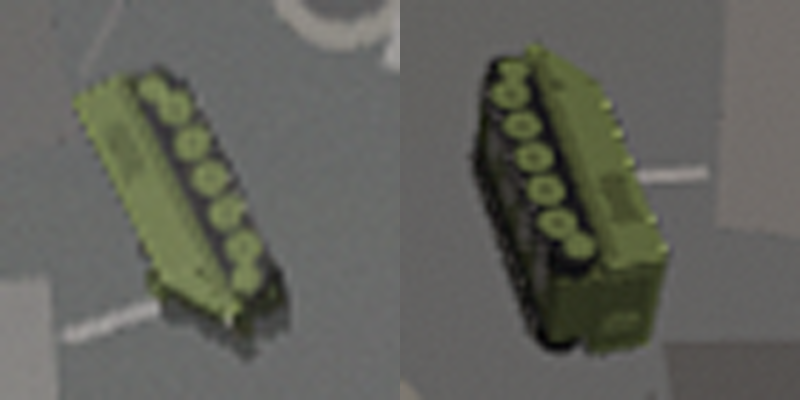

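```bash
python3 - <<'E'
from h import *
T=imaging.camera_model("top");S=imaging.camera_model("scene")
for n,u,v in [("roofrear",75,103),("trkrear",165,68),("rooffront",150,270),("nose",238,322),("wheel1",155,90),("wheel6",245,275)]: print("top",n,at(T,(200+u*.1375-.43,175+v*.1375-.43),73).round(1))
for n,u,v in [("roofrear",665,250),("trkrear",580,272),("rooffront",600,85),("nose",535,48)]: print("sc",n,at(S,(315+(u-400)*.175-.41,215+v*.175-.41),73).round(1))
for n,u,v in [("roofrear",650,340),("trkrear",555,350)]: print("sc0",n,at(S,(315+(u-400)*.175-.41,215+v*.175-.41),0).round(1))
# wrist camera relative to tcp
st=bot.get_state();W=imaging.camera_model("wrist");Rt=R.from_euler("xyz",st["orientation"])
print("wrist in tool",Rt.inv().apply(W["position"]-st["tcp_pos"]).round(1),(Rt.inv()*R.from_euler("xyz",W["rotation"])).as_matrix().round(2).tolist(),W["K"][0,0])
E
```

```text
top roofrear [604.4 253.7  73. ]
top trkrear [623.2 209.6  73. ]
top rooffront [521.1 212.6  73. ]
top nose [496.1 168.1  73. ]
top wheel1 [611.9 214.1  73. ]
top wheel6 [519.7 165.6  73. ]
sc roofrear [603.2 254.   73. ]
sc trkrear [626.  219.1  73. ]
sc rooffront [515.6 207.7  73. ]
sc nose [501.6 173.3  73. ]
sc0 roofrear [602. 256.   0.]
sc0 trkrear [620.1 213.8   0. ]
wrist in tool [  79.2    0.7 -142.8] [[-0.0, 0.95, 0.31], [1.0, -0.0, 0.0], [0.0, 0.31, -0.95]] 351.71729151388854
```

Container: centre about (547,-235), push direction (0.98,-0.20). Carrier: origin about (556,199), nose along (-0.89,-0.455), push direction (0.455,-0.89). I'll go to the container first and check the approach with the wrist camera. I'm also checking that the landing space is clear.

```bash
cat >> h.py <<'E'
d1=np.array([.979,-.203,0]); r1=np.array([517.3,-228,0])
d2=np.array([.455,-.89,0]); r2=np.array([544,223.,0])+5*np.array([.89,.455,0])
def ori(d): return [np.pi,0,np.arctan2(-d[1],-d[0])]
def P(r,d,s,z): return r+d*s+[0,0,z]
E
python3 - <<'E'
from h import *
T=imaging.camera_model("top")
print("far container near end",at(T,(329,141),68),at(T,(345,146),68),"land",P(r1,d1,68+157,0))
for r,d,z in((r1,d1,130),(r2,d2,60)):
    print(solve_ik(P(r,d,-45,z),ori(d)),solve_ik(P(r,d,70,z),ori(d)))
st=bot.get_state()
bot.movel([*st["tcp_pos"][:2],320],max_speed=150)
bot.grip(0.0)
bot.move_ptp(P(r1,d1,-45,300),ori(d1))
bot.movel(P(r1,d1,-45,130),max_speed=150)
st=bot.get_state();print(st["t"],st["tcp_pos"],st["contact_force"],st["opening"])
W=imaging.camera_model("wrist");im=imaging.capture("wrist");im=im.copy()
c=[(r1+d1*a+np.array([.203,.979,0])*b+[0,0,157]) for a,b in((0,32),(0,-32),(68,-32),(68,32))]
for p in proj(W,c): cv2.circle(im,tuple(int(x) for x in p),4,(0,255,255),1)
cv2.imwrite("pics/w1.png",im)
E
```

```text
far container near end [ 795.15779228 -176.13906942   68.        ] [ 777.40182031 -235.09935462   68.        ] land [ 737.575 -273.675    0.   ]
[-0.57481155  0.36707977 -0.41461288  0.78910368  0.         -0.37035452] [-0.50840937  0.55670915 -0.09938955  0.91469763  0.         -0.30395233]
[ 0.34079066  0.5615809  -0.29860762  0.7106078   0.          1.43899107] [ 0.15138086  0.5797803  -0.26434667  0.72666935  0.          1.24958127]
5.75 [ 473.82471717 -219.1870942   130.77228231] [0.18592924 0.12853179 0.13152839] -0.00446851241153695
```

View pics/w1.png

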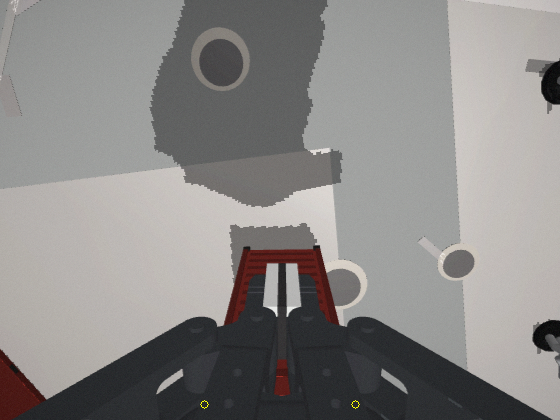

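The wrist view shows the roof's bottom edge from (247,247) to (318,247). It is level and centred on the fingers (column 282), so the push is square. Clear space at landing is about 40 mm.

```bash
python3 - <<'E'
from h import *
W=imaging.camera_model("wrist")
print([at(W,p,0).round(1) for p in((247,247),(318,247))], r1+[6.5,31,0], r1-[6.5,31,0])
bot.movel(P(r1,d1,-14,130),max_speed=60)
for s in (10,30,42,47,51):
    bot.movel(P(r1,d1,s,130),max_speed=40); st=bot.get_state(); print(s,st["t"],st["contact_force"].round(2))
bot.dwell(.6)
cv2.imwrite("pics/s2.png",imaging.capture("scene"))
E
```

```text
[array([ 507.9, -255.7,    0. ]), array([ 520. , -196.9,    0. ])] [ 523.8 -197.     0. ] [ 510.8 -259.     0. ]
10 7.2167 [-0.03  0.71 -1.34]
30 7.8667 [ 0.09 -0.27 -0.04]
42 8.3167 [-0.25  0.52 -0.33]
47 8.5917 [-0.86 -0.41  0.45]
51 8.8417 [-0.1   0.34 -0.15]
```

View pics/s2.png

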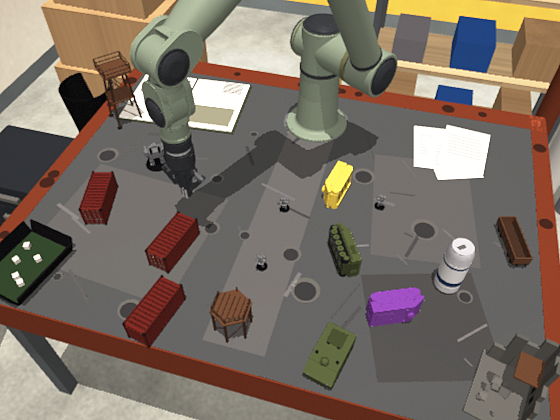

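The container now lies roof up at (172,241), clear of the neighbour at (155,310). Next is the carrier.

```bash
python3 - <<'E'
from h import *
st=bot.get_state()
bot.movel([*st["tcp_pos"][:2],300],max_speed=200)
bot.move_ptp(P(r2,d2,-50,300),ori(d2))
bot.movel(P(r2,d2,-50,60),max_speed=150)
bot.movel(P(r2,d2,-16,60),max_speed=60)
for th in range(0,45,6):
    c,s=np.cos(np.radians(th)),np.sin(np.radians(th))
    bot.movel(P(r2,d2,55-55*c+60*s-11,60*c+55*s),max_speed=40); st=bot.get_state(); print(th,st["t"],st["contact_force"].round(2))
bot.dwell(.5)
cv2.imwrite("pics/s3.png",imaging.capture("scene"))
E
```

```text
0 15.0833 [-0.11  0.7  -0.37]
6 15.45 [-0.67  0.98  0.02]
12 15.8167 [0.32 1.61 0.52]
18 16.1833 [-0.49  1.13 -0.  ]
24 16.55 [-0.88 -0.06  0.38]
30 16.9167 [-0.12  0.84  0.31]
36 17.2833 [ 0.75  0.3  -0.8 ]
42 17.65 [ 0.26  0.17 -0.44]
```

View pics/s3.png

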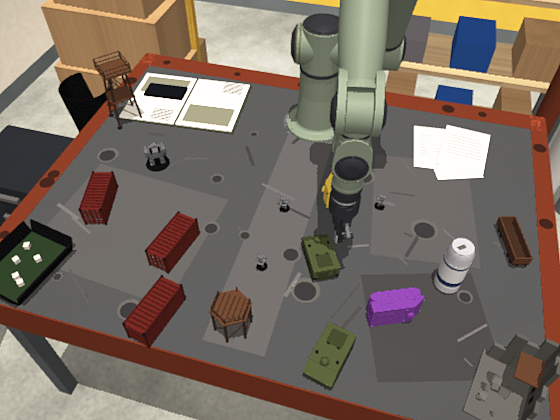

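The carrier stands roof up at (320,257). I'll retreat straight up and take a final check picture.

```bash
python3 - <<'E'
from h import *
p=bot.get_state()["tcp_pos"]
bot.movel([*p[:2],320],max_speed=200)
bot.move_ptp([300,330,320],ori(d2))
bot.dwell(.3)
s=imaging.capture("scene");t=imaging.capture("top")
f=lambda im,x,y:cv2.resize(im[y:y+105,x:x+140],(400,300),interpolation=cv2.INTER_CUBIC)
cv2.imwrite("pics/f.png",np.vstack([np.hstack([f(s,115,190),f(s,255,190)]),np.hstack([f(t,310,95),f(t,190,140)])]))
d=cv2.absdiff(t,cv2.imread("pics/top0.png")).max(2)
for n,(x,y) in dict(a=(282,182),b=(280,242),c=(204,264),walker=(404,265),can=(140,192),side=(427,204),far=(339,123),purple=(185,164),yellow=(240,268)).items(): print(n,(d[y-8:y+9,x-8:x+9]>40).sum())
st=bot.get_state();print(st["t"],st["tcp_pos"],st["contact_force"])
E
```

```text
a 0
b 0
c 0
walker 0
can 0
side 0
far 0
purple 0
yellow 0
21.1083 [300.41458361 329.859521   319.86925916] [-0.32536316 -0.33973481  0.087928  ]
```

View pics/f.png

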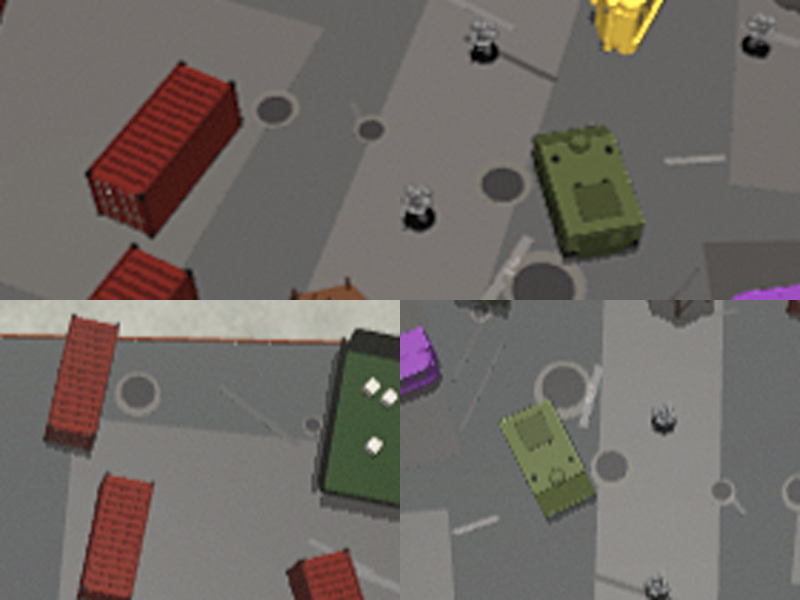

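The container lies with its ribbed roof up and doors at the far end. The carrier is on its tracks with its roof and cupola up. The bystanders are unchanged.

```bash
python3 -c "
from bench import bot
bot.sign_off()"
```

```text
the job is handed in; nothing more can be done
```

Both pieces are righted and the job is handed in. With the fingers shut, I tipped the container first with a level push at 130 mm. Then I tipped the carrier with a push that started at 60 mm and rose with the roof as it turned.

- **Pieces:** In the last pictures the container lies roof up, clear of the container beyond it. The carrier stands on its tracks with the roof and cupola up.
- **Bystanders:** The figures, walker, can, other containers and the purple and yellow look-alikes showed no change between the first and last top view.
- **Robot:** The arm finished clear at z = 320 mm, with only noise-level force on the tool. The clock read about 21 s, and the forces I read between push steps stayed under 2 N.

No checks failed. The camera estimates of the two pieces' positions mostly agreed within a few mm; the least distinct carrier corners differed by up to about 10 mm.

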